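# Open the pull-out recycling bin and empty the scrap tray into it

## Task

Lift the lid of the grey pull-out recycling bin all the way back until it rests open on its stop, then pick up the green tray by its handle and tip all three empties off it into the bin. Set the empty tray back down flat on the cabinet floor - don't drop it - and leave the lid open and the compost pail, trivet, funnel and spoon rest where they are.

Things in the scene. Friction and masses are not known exactly. Their poses are not given: they have to be found in the camera images.
- bin: Grey plastic recycling bin, 240 deep (x) x 260 wide (y), fixed, pulled out on steel rails (292 mm wide, from x = -140 to +150 mm). Origin: on the cabinet floor under its middle; z up, -x is its front, towards the robot. Rim at z = 172 mm, inside floor at 27, walls 5 mm. A fixed deck closes the top behind x = 52 mm; two dark stop lugs for the lid stand on it at y = +-85 mm.
- bin_mouth (a point): Centre of the bin's open mouth under the lid, at rim height: x = -35, z = 172 mm in the bin's frame. The mouth measures 160 mm (x) by 250 mm (y). Axes as the bin's.
- lid (a joint): Angle of the light grey flap lid about its hinge, rad: 0 = shut (level), 1.75 (100 degrees) = leaning back against the stop lugs. Nothing holds it half-way: below about 1.5 rad it falls shut (slightly damped), above about 1.65 rad it falls back onto its stop. Lid and tab weigh about 250 g.
- lid_hinge (a point): Centre of the lid's hinge line: x = +50, z = 176.5 mm in the bin's frame. The hinge runs along the bin's y; the lid's front (tab) edge swings up and over towards the bin's +x. The point turns with the lid; axes as the bin's when shut. The lid plate reaches from x = -5 to -173 mm from here, 250 mm wide, 8 mm thick, centred on the hinge height.
- lid_tab (a point): Grip point in the dark pull tab on the lid's front edge, 196 mm from the hinge line, at mid-thickness. The tab stands 36 mm out from the lid's edge (this point 23 mm out), 44 mm wide along the hinge direction, 12 mm thick, free on both sides and underneath; the bin's front wall is 26 mm behind the point. Axes as lid_hinge.
- tray: Green scrap tray, 182 long (x) x 160 wide (y), about 280 g, loose. Origin: underside, mid-width, 40 mm ahead of the rear end; z up. Floor 5 mm thick; rear (-x) wall and sides 55 mm high, sides 32 mm at the front. The front (+x) end is open: a 10 degree ramp up to the pouring edge at x = 142, z = 7 mm. The three empties on it slide off there when it is tipped 50 degrees or more.
- tray_grip (a point): Grip point in the tray's handle, a flat tongue on top of the rear wall, raked 45 degrees from the tray's vertical, up and back (-x). Tongue 52 mm wide (along y), 12 mm thick, 50 mm long; this point is 28 mm along it from the wall's top, at tray x = -57.3, y = 0, z = 71.8 mm. Axes as the tray's.
- tin: Empty small food tin, steel with a red band, 66 mm diameter x 46 high, about 50 g, standing on the tray. Origin: centre of its underside.
- tub: Empty white plastic tub, 64 mm diameter x 57 high, about 30 g, standing on the tray. Origin: centre of its underside.
- carton: Empty orange drink carton, 62 x 105 x 40 mm, about 40 g, lying across the rear of the tray. Origin: centre of its underside.
- pail: Bystander: stainless steel compost pail with twist cap, 172 mm diameter, 208 high. Origin: centre of its underside.
- trivet: Bystander: black silicone trivet, 160 x 160 x 9 mm, leaning upright against the pail's far (+x) side. Origin: middle of its lower edge.
- funnel: Bystander: blue plastic funnel standing on its mouth, 120 mm diameter, 128 high. Origin: centre of its underside.
- spoon_rest: Bystander: white ceramic spoon rest, dish 108 mm diameter x 18 high with a handle reaching 128 mm to its -x side. Origin: underside of the dish's centre.
Mind the look-alikes: they are no part of the job. What is shaped like the tub but orange is not meant.

How it is judged:
By the outcome, as a careful person would: the job done as asked, in the order asked, and still so for the second after the job is handed in, with the robot touching nothing.
It also fails if it takes over 67 s, if anything falls off the work surface, if the arm or the gripper's body presses on something with over 40 N, if the wrist force passes 120 N, or if a joint passes its speed limit or range.

## Robot

A 7-joint arm with a two-finger parallel gripper is mounted at the origin on the work surface. World frame = base frame: x ahead of the robot, y to its left, z up, the work surface at z = 0. Lengths are in m, angles in rad, forces in N, time in s.
With the tool pointing down it reaches from about 0.4 to 0.875 m from the base axis. Payload 19.3 kg.
Tool frame: the origin (TCP) lies on the centre line of the jaws, within the pads' length; the fingertips stand 19 mm ahead of it and the grasp point (between the pads) is the TCP (bot.nose_length is the distance from the TCP to the fingertips, in m); y points along the fingers, z is the direction in which the jaws open and shut, and the axes are right-handed (so a half turn about y gives the same grasp; the last joint's range is limited). The gripper opens to 85 mm and grips with 20 to 120 N. Pads are 22 mm wide; open, the fingers measure 114 mm over their backs; the gripper's body (76 mm by 85 mm) begins 54 mm behind the grasp point. The pads swing forward as they close: fully open they stand 13 mm farther back than shut.
Start: joints at [-1.313, 0.521, -0.036, 1.599, 0.021, 1.021, -0.113], TCP at [0.201, 0.592, 0.25] pointing down, gripper open.
Joint ranges: [-2.91, 2.91], [-0.3, 2.13], [-1.5, 1.42], [0.17, 2.43], [-1.26, 4.41], [0.16, 1.93], [-2.52, 2.52]. Speed limits (rad/s): [1.89, 1.89, 2.39, 2.39, 3.01, 3.01, 3.01].

## Interface

Orientations are given as [roll, pitch, yaw] about the fixed x, y, z axes, in that order (R = Rz(yaw) Ry(pitch) Rx(roll)).
In Python, from workcell import observe, cams, workorder, bot gives the robot as it stands. The module is installed in compiled form; this text tells all that it offers.
- The arm moves only by the tool apply_moves, never from a script. Its arguments are lists of equal length, an entry for each row: "jaw": the opening, from -1 (shut) to 1 (fully open), so that 0 is half open; "translation": the shift along the world's x, y, z in m, a list of three; "angular": the turn, a rotation vector about the world's x, y, z in degrees, a list of three. In form: {"jaw": [jaw, ...], "translation": [[x, y, z], ...], "angular": [[ax, ay, az], ...]}. A call has 1 to 5 rows; each row is the pose to reach, as a shift and turn from the pose commanded when the call began; what a row does not reach only later rows make up. A row lasts 1/10 s, in which the tool goes at most 50 mm and 8.59 degrees, less where a joint would pass 70% of its speed; a pose out of reach is approached as far as the arm can. A call with a gripper value outside its range is refused whole. The fingers move at their own pace and stop on an object; "newtons" is the grip in N (left out, the last holds). Time passes only in rows, so rows that repeat a pose let the fingers close. It gives the time, the measured TCP pose, the force and the opening at its end, in the units of the state.
- observe(): the state, without advancing time (a new reading comes with each control period).
- cams.grab_frame(name): name is "scene" or "top" or "wrist"; returns a dict with "pixels" (400x640x3 uint8, red, green, blue), "mtx" (3x3 intrinsics, pixels), "R" (3x3) and "t" (3): a world point X has camera coordinates R X + t. Camera axes: x right, y down, z forward; pixel columns grow to the right and rows downward; lengths in m; the calibration is good to about 2 mm. A picture is of the moment at which its call begins. There is no depth.
- workorder.job_done(): hands the job in, once; it reports no verdict.
The state is a dict: "clock": time; "qpos": joint angles; "qd": joint speeds; "joint_efforts": joint torques, N m; "position": TCP position; "tool_rot": TCP orientation; "force": force on the tool from outside, world axes, zero at the start; "moment": the same for the moment, N m; "grip_width": finger opening in m.
Only numpy, scipy, OpenCV 4.12 (cv2) and the standard library are available. Lean on these libraries where they do the work, as an engineer would, in place of code of your own. Each camera call takes 0.05 s, during which the arm holds its last target. There are 200 camera calls.

## Working session

There is one attempt and no reset: what is moved stays moved. The work goes in short steps, Python scripts to look and compute and a tool call to move; the robot and the scene stay as the last step left them, time stands still between calls to the robot, and variables do not carry over. Pictures are saved under pics/ and viewed, about 8 in all and at most 12, crops included, and the job is handed in when it is done.

Besides the shell and the picture viewer there is one more tool, called as name(argument=value, ...), one argument or row to a line, values as JSON. apply_moves: Moves the arm, as the interface text tells. Its arguments: {"type":"object","properties":{"jaw":{"type":"array"},"translation":{"type":"array"},"angular":{"type":"array"},"newtons":{"type":"number"}},"required":["jaw","translation","angular"]}

```bash
mkdir -p pics; python3 - <<'E'
from workcell import observe,cams,bot
import cv2,numpy as np
for n in("scene","top"):
    f=cams.grab_frame(n);cv2.imwrite(f"pics/{n}0.png",f["pixels"][:,:,::-1]);print(n,f["mtx"].round(1).tolist(),f["R"].round(4).tolist(),f["t"].round(4).tolist())
print(observe(),bot.nose_length)
E
```

```text
scene [[428.7, 0.0, 316.1], [0.0, 428.7, 195.4], [0.0, 0.0, 1.0]] [[0.7815, -0.6239, -0.0055], [-0.5952, -0.7428, -0.3065], [0.1872, 0.2428, -0.9519]] [-0.4467, 0.3709, 1.2965]
top [[377.0, 0.0, 323.7], [0.0, 377.0, 199.3], [0.0, 0.0, 1.0]] [[-0.1132, -0.9936, -0.0057], [-0.9659, 0.1114, -0.2337], [0.2328, -0.021, -0.9723]] [0.0605, 0.6038, 1.33]
{'clock': 0.1, 'qpos': array([-1.31320345,  0.52195498, -0.03628055,  1.59991729,  0.02122434,
        1.02111787, -0.11281552]), 'qd': array([ 0.0004259 , -0.00077182, -0.00071492, -0.00176975, -0.00053929,
       -0.00017762,  0.0013322 ]), 'joint_efforts': array([ 4.27931082e-03, -9.28490281e+01,  1.98445514e+00, -3.70530832e+01,
        1.82479795e-02,  5.34297214e-03, -8.82474637e-05]), 'position': array([0.20119587, 0.59144455, 0.24979554]), 'tool_rot': array([-1.57180240e+00, -1.14598931e-04, -3.27847855e-01]), 'force': array([-0.53189229, -0.19239425, -0.45550433]), 'moment': array([-0.02201772, -0.00284529,  0.03403806]), 'grip_width': 0.08493519665548968} 0.019
```

View pics/scene0.png

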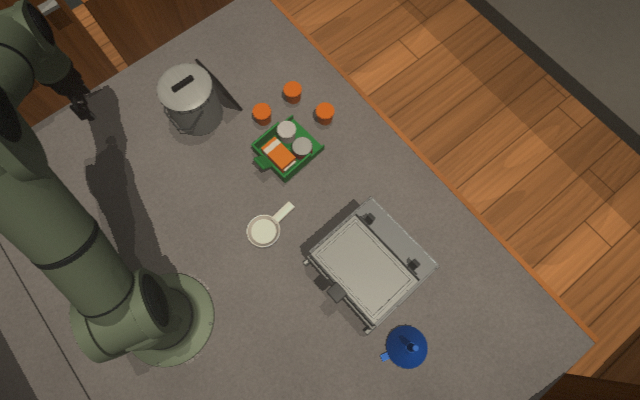

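View pics/top0.png

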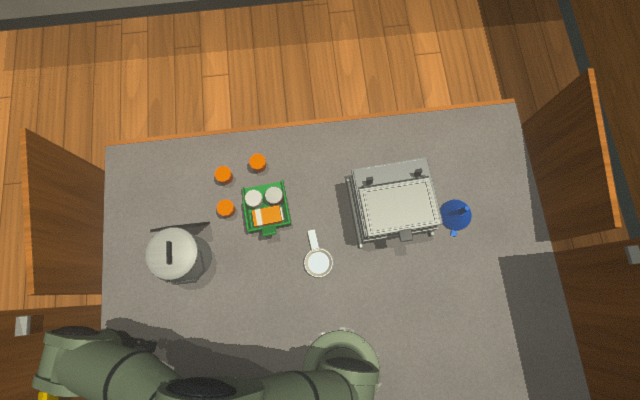

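The scene view shows the bin around (365,265), its tab near (335,292), the tray near (287,150) and the orange decoys behind the tray. The top view has the bin at (398,205), the tab at (405,236), the tray at (267,208) and its handle at (268,231). I'll zoom in to get exact corners.

```bash
python3 - <<'E'
import cv2,numpy as np
s=cv2.imread("pics/scene0.png");t=cv2.imread("pics/top0.png")
def c(im,x,y,w,h,k):
    o=cv2.resize(im[y:y+h,x:x+w],None,fx=k,fy=k,interpolation=cv2.INTER_CUBIC)
    for i in range(0,w,10):
        cv2.line(o,(i*k,0),(i*k,5 if (x+i)%50 else 14),(0,255,255),1)
    for i in range(0,h,10):
        cv2.line(o,(0,i*k),(5 if (y+i)%50 else 14,i*k),(0,255,255),1)
    return o
a=np.hstack([c(s,300,190,160,150,4)[:, :400+160],c(s,240,110,60,150,4)*0+0])[:,:0]
A=c(s,300,190,140,150,4)[:300*2,:560]
B=c(t,340,150,110,100,4); C=c(t,230,170,70,75,4)
D=c(s,240,110,90,80,4)
o=np.zeros((600,800,3),np.uint8)
cv2.imwrite("pics/bins.png",np.hstack([c(s,300,190,100+40,140,3),np.zeros((420,5,3),np.uint8),cv2.copyMakeBorder(c(t,340,150,120,100,3),0,120,0,0,0)]))
cv2.imwrite("pics/trays.png",np.hstack([c(s,240,110,90,80,5),np.zeros((400,5,3),np.uint8),c(t,230,170,65,80,5)]))
E
```

```text
(no output)
```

View pics/bins.png

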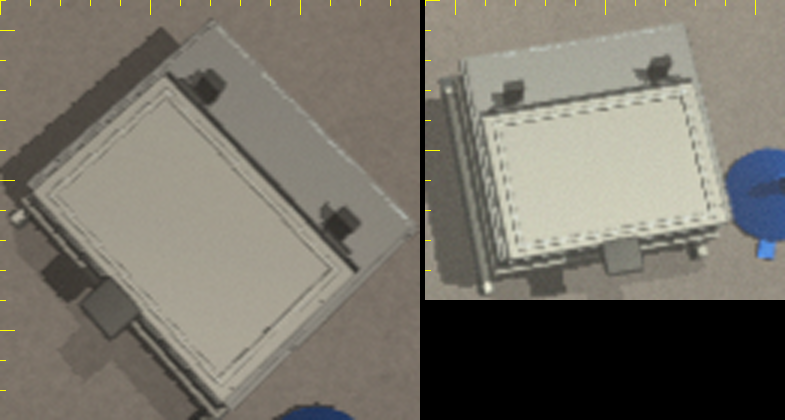

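View pics/trays.png

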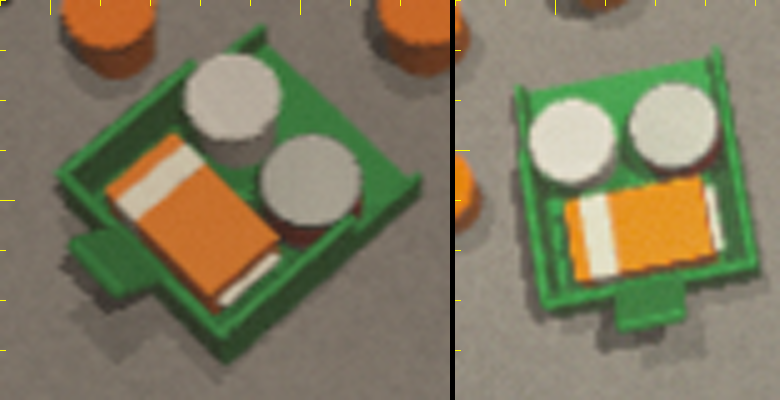

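```bash
cat >h.py <<'E'
import numpy as np
from scipy.optimize import least_squares
K={'s':(np.array([[428.7,0,316.1],[0,428.7,195.4],[0,0,1]]),np.array([[0.7815,-0.6239,-0.0055],[-0.5952,-0.7428,-0.3065],[0.1872,0.2428,-0.9519]]),np.array([-0.4467,0.3709,1.2965])),
'w':None,
't':(np.array([[377,0,323.7],[0,377,199.3],[0,0,1]]),np.array([[-0.1132,-0.9936,-0.0057],[-0.9659,0.1114,-0.2337],[0.2328,-0.021,-0.9723]]),np.array([0.0605,0.6038,1.33]))}
def proj(c,X):
    k,R,t=K[c];p=(k@(R@np.asarray(X).T+t[:,None]));return (p[:2]/p[2]).T
def world(p,L):
    c,s=np.cos(p[2]),np.sin(p[2]);return np.asarray(L)@np.array([[c,-s,0],[s,c,0],[0,0,1]]).T+[p[0],p[1],0]
def fit(obs,x0):
    def f(p): return np.concatenate([(proj(c,world(p,[o[0] for o in l]))-[o[1] for o in l]).ravel() for c,l in obs.items()])
    r=least_squares(f,x0,loss='soft_l1');return r.x,f(r.x).reshape(-1,2)
E
python3 - <<'E'
from h import *
a=.1805
C=[(.045,.125,a),(-.123,.125,a),(.045,-.125,a),(-.123,-.125,a),(-.141,0,.1825)]
S=[(355.7,216),(310.7,251.7),(418.3,280.7),(375,325),(337.3,292.7)]
T=[(359.3,189),(368.3,237.3),(429,177.7),(441.7,223.3),(405.7,236)]
p,r=fit({'s':list(zip(C,S)),'t':list(zip(C,T))},[.6,-.2,0]);print('bin',p.round(4),r.round(1).tolist())
print('tab',world(p,[(-.146,0,.1765)]))
C=[(-.04,.08,.055),(-.04,-.08,.055),(.142,.08,.032),(.142,-.08,.032)]
S=[(252.4,145),(285,177),(292.4,115.6),(323.6,146)]
T=[(248,230.6),(290.4,223),(243,187.6),(282.2,180)]
p,r=fit({'s':list(zip(C,S)),'t':list(zip(C,T))},[.6,.2,0]);print('tray',p.round(4),r.round(1).tolist())
print('grip',world(p,[(-.0573,0,.0718)]))
for c,l in (('s',[(185,85)]),('t',[(172,254)])):pass
E
```

```text
bin [ 0.5684 -0.259   0.0565] [[-1.1, -1.9], [-0.8, 2.0], [0.5, 0.4], [-1.3, -0.2], [-1.2, 0.2], [-0.3, -0.9], [0.3, -1.4], [0.9, -1.5], [-0.1, 0.0], [0.8, -1.2]]
tab [[ 0.42261971 -0.2672772   0.1765    ]]
tray [0.5685 0.205  0.0806] [[-1.5, -0.0], [-1.7, 1.2], [-0.2, -1.2], [0.8, -0.5], [0.2, 0.6], [0.5, -0.1], [-0.5, -1.3], [1.1, -1.4]]
grip [[0.51137501 0.20037489 0.0718    ]]
```

The residuals are about 1.5 px, or roughly 4 mm, which is good enough to approach. Plan:
1. Pinch the tab across its width from above.
2. Swing it along the arc with the tool kept vertical.

I start with the traverse.

apply_moves(
  jaw=[1,1,1,1,1],
  translation=[
    [0.02,0,0.04],
    [0.05,-0.01,0.08],
    [0.09,-0.03,0.1],
    [0.13,-0.05,0.1],
    [0.17,-0.08,0.1],
  ],
  angular=[
    [0,0,4],
    [0,0,8],
    [0,0,12],
    [0,0,17],
    [0,0,22],
  ],
)

```text
clock: 0.6
position: [0.3723, 0.5114, 0.3505]
tool_rot: [-1.57, -0.0, 0.061]
force: [0.9, 0.1, -0.6]
grip_width: 0.0856
```

apply_moves(
  jaw=[1,1,1,1,1],
  translation=[
    [0.02,-0.045,0],
    [0.04,-0.09,0],
    [0.06,-0.135,0],
    [0.07,-0.18,0],
    [0.07,-0.23,0],
  ],
  angular=[
    [0,0,0],
    [0,0,0],
    [0,0,0],
    [0,0,0],
    [0,0,0],
  ],
)

```text
clock: 1.1
position: [0.442, 0.2797, 0.3498]
tool_rot: [-1.571, 0.0, 0.055]
force: [0.9, -0.7, 0.1]
grip_width: 0.0856
```

apply_moves(
  jaw=[1,1,1,1,1],
  translation=[
    [0,-0.05,0],
    [0,-0.1,0],
    [0,-0.15,0],
    [0,-0.2,0],
    [0,-0.25,0],
  ],
  angular=[
    [0,0,0],
    [0,0,0],
    [0,0,0],
    [0,0,0],
    [0,0,0],
  ],
)

```text
clock: 1.6
position: [0.4407, 0.0297, 0.3503]
tool_rot: [-1.571, -0.0, 0.056]
force: [0.5, -0.2, -0.2]
grip_width: 0.0851
```

apply_moves(
  jaw=[1,1,1,1,1],
  translation=[
    [-0.005,-0.05,0],
    [-0.01,-0.1,0],
    [-0.015,-0.15,0],
    [-0.02,-0.2,0],
    [-0.02,-0.25,0],
  ],
  angular=[
    [0,0,0],
    [0,0,0],
    [0,0,0],
    [0,0,0],
    [0,0,0],
  ],
)

```text
clock: 2.1
position: [0.4203, -0.2192, 0.3505]
tool_rot: [-1.571, -0.0, 0.056]
force: [1.9, 0.6, 0.2]
grip_width: 0.0852
```

apply_moves(
  jaw=[1,1,1],
  translation=[
    [0,-0.03,-0.03],
    [0.001,-0.048,-0.07],
    [0.001,-0.048,-0.08],
  ],
  angular=[
    [0,0,0],
    [0,0,0],
    [0,0,0],
  ],
)

```text
clock: 2.4
position: [0.4204, -0.2668, 0.2669]
tool_rot: [-1.57, 0.005, 0.053]
force: [0.2, 0.4, 0.0]
grip_width: 0.0852
```

```bash
python3 - <<'E'
from workcell import observe,cams
import cv2,numpy as np
from h import *
f=cams.grab_frame("wrist");im=f["pixels"][:,:,::-1].copy();K['w']=(f["mtx"],f["R"],f["t"])
p=[.5684,-.259,.0565]
P=proj('w',world(p,[(-.159,.022,.1825),(-.159,-.022,.1825),(-.123,-.022,.1825),(-.123,.022,.1825)]))
print(P.round(), observe()["position"],(f["R"]@observe()["position"]+f["t"]).round(3))
cv2.polylines(im,[P.round().astype(np.int32)],True,(0,0,255),1)
cv2.imwrite("pics/w1.png",im)
E
```

```text
[[350. 202.]
 [282. 203.]
 [283. 254.]
 [349. 254.]] [ 0.42077111 -0.26539806  0.26713339] [0.002 0.035 0.139]
```

View pics/w1.png

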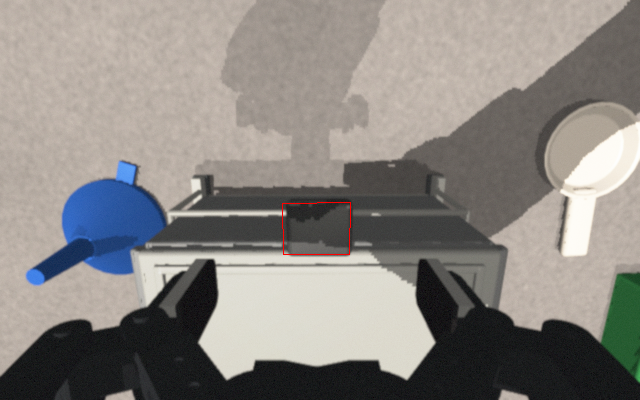

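The wrist view shows the tab at about (287–351, 205–252). That is within 3 mm of the prediction, slightly towards −x. Next I descend and grip it.

apply_moves(
  jaw=[1,1,0.5,0,0],
  translation=[
    [-0.004,0.001,-0.045],
    [-0.004,0.001,-0.092],
    [-0.004,0.001,-0.092],
    [-0.004,0.001,-0.092],
    [-0.004,0.001,-0.092],
  ],
  angular=[
    [0,0,0],
    [0,0,0],
    [0,0,0],
    [0,0,0],
    [0,0,0],
  ],
  newtons=30,
)

```text
clock: 2.95
position: [0.4195, -0.2647, 0.1808]
tool_rot: [-1.572, -0.003, 0.056]
force: [-1.9, -15.0, 8.9]
grip_width: 0.0439
```

apply_moves(
  jaw=[-0.6,-0.6,-0.6,-0.6,-0.6],
  translation=[
    [0,0,0],
    [0,0,0],
    [0,0,0],
    [0,0,0],
    [0,0,0],
  ],
  angular=[
    [0,0,0],
    [0,0,0],
    [0,0,0],
    [0,0,0],
    [0,0,0],
  ],
)

```text
clock: 3.45
position: [0.4195, -0.2652, 0.181]
tool_rot: [-1.573, -0.004, 0.056]
force: [-1.0, -1.9, 5.6]
grip_width: 0.0434
```

apply_moves(
  jaw=[-0.6,-0.6,-0.6,-0.6,-0.6],
  translation=[
    [0.002,0,0.0275],
    [0.0075,0,0.054],
    [0.017,0.001,0.08],
    [0.03,0.002,0.1045],
    [0.046,0.003,0.1265],
  ],
  angular=[
    [0,0,0],
    [0,0,0],
    [0,0,0],
    [0,0,0],
    [0,0,0],
  ],
)

```text
clock: 3.95
position: [0.4649, -0.2624, 0.3089]
tool_rot: [-1.574, -0.004, 0.055]
force: [8.4, -11.0, -9.1]
grip_width: 0.0434
```

apply_moves(
  jaw=[-0.6,-0.6,-0.6,-0.6,-0.6],
  translation=[
    [0.019,0.001,0.02],
    [0.041,0.002,0.037],
    [0.0645,0.0035,0.0505],
    [0.09,0.005,0.061],
    [0.117,0.0065,0.0675],
  ],
  angular=[
    [0,0,0],
    [0,0,0],
    [0,0,0],
    [0,0,0],
    [0,0,0],
  ],
)

```text
clock: 4.45
position: [0.5816, -0.2559, 0.3766]
tool_rot: [-1.574, -0.003, 0.055]
force: [-1.5, -9.0, -0.8]
grip_width: 0.0432
```

apply_moves(
  jaw=[-0.6,-0.6,-0.6,-0.6,-0.6],
  translation=[
    [0.02,0.001,0.0025],
    [0.041,0.002,0.003],
    [0.055,0.003,0.002],
    [0.064,0.0035,0.0005],
    [0.064,0.0035,0.0005],
  ],
  angular=[
    [0,0,0],
    [0,0,0],
    [0,0,0],
    [0,0,0],
    [0,0,0],
  ],
)

```text
clock: 4.95
position: [0.6463, -0.2524, 0.377]
tool_rot: [-1.575, -0.005, 0.056]
force: [-0.1, -5.0, 10.6]
grip_width: 0.043
```

apply_moves(
  jaw=[0.5,1,1,1,1],
  translation=[
    [0,0,0],
    [0,0,0],
    [0,0,0],
    [0,0,0.02],
    [0,0,0.05],
  ],
  angular=[
    [0,0,0],
    [0,0,0],
    [0,0,0],
    [0,0,0],
    [0,0,0],
  ],
)

```text
clock: 5.45
position: [0.6447, -0.2507, 0.4226]
tool_rot: [-1.57, 0.002, 0.056]
force: [0.4, 0.2, 0.2]
grip_width: 0.0854
```

apply_moves(
  jaw=[1,1,1,1,1],
  translation=[
    [-0.03,0.02,0.03],
    [-0.06,0.05,0.05],
    [-0.09,0.09,0.05],
    [-0.12,0.13,0.05],
    [-0.15,0.17,0.05],
  ],
  angular=[
    [0,0,0],
    [0,0,0],
    [0,0,0],
    [0,0,0],
    [0,0,0],
  ],
)

```text
clock: 5.95
position: [0.4935, -0.08, 0.4732]
tool_rot: [-1.571, -0.001, 0.056]
force: [0.8, 0.2, 0.0]
grip_width: 0.085
```

```bash
python3 - <<'E'
from workcell import observe,cams
import cv2,numpy as np
f=cams.grab_frame("scene")["pixels"][190:350,280:460,::-1]
cv2.imwrite("pics/lid.png",cv2.resize(f,None,fx=3,fy=3))
E
```

```text
(no output)
```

View pics/lid.png

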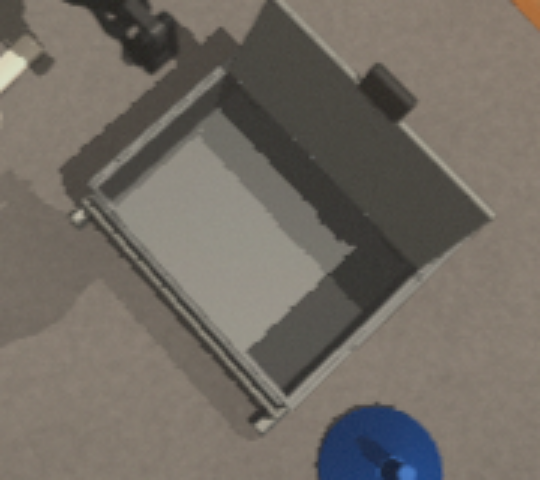

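The lid is fully back on its lugs and the bin is empty. Next is the tray, so I check the joint state before choosing the wrist turn direction.

```bash
python3 - <<'E'
from workcell import observe
o=observe();print(o["qpos"].round(3),o["position"],o["clock"])
E
```

```text
[-0.263  0.145  0.347  1.587 -0.053  1.419  1.721] [ 0.49051358 -0.07439326  0.47376575] 6.0
```

apply_moves(
  jaw=[1,1,1,1,1],
  translation=[
    [0,0.025,-0.01],
    [-0.005,0.05,-0.02],
    [-0.01,0.075,-0.03],
    [-0.015,0.1,-0.04],
    [-0.02,0.125,-0.05],
  ],
  angular=[
    [0,0,-8],
    [0,0,-16],
    [0,0,-24],
    [0,0,-32],
    [0,0,-40],
  ],
)

```text
clock: 6.5
position: [0.4747, 0.0446, 0.4229]
tool_rot: [-1.57, -0.0, -0.648]
force: [-0.2, 0.1, -0.3]
grip_width: 0.0852
```

apply_moves(
  jaw=[1,1,1,1,1],
  translation=[
    [0,0.03,-0.01],
    [-0.005,0.06,-0.02],
    [-0.01,0.09,-0.03],
    [-0.015,0.12,-0.04],
    [-0.02,0.145,-0.05],
  ],
  angular=[
    [0,0,-8],
    [0,0,-16],
    [0,0,-24],
    [0,0,-32],
    [0,0,-40],
  ],
)

```text
clock: 7.0
position: [0.4547, 0.1902, 0.3729]
tool_rot: [-1.57, 0.0, -1.345]
force: [-0.5, -1.3, 0.3]
grip_width: 0.0854
```

apply_moves(
  jaw=[1,1,1,1,1],
  translation=[
    [0,0,-0.02],
    [0,0,-0.04],
    [0,0,-0.05],
    [0,0,-0.05],
    [0,0,-0.05],
  ],
  angular=[
    [0,0,-4.5],
    [0,0,-8.6],
    [0,0,-8.6],
    [0,0,-8.6],
    [0,0,-8.6],
  ],
)

```text
clock: 7.5
position: [0.4555, 0.1886, 0.3236]
tool_rot: [-1.57, 0.0, -1.489]
force: [0.9, -0.1, -0.5]
grip_width: 0.0855
```

apply_moves(
  jaw=[1,1,1,1,1],
  translation=[
    [0,0,-0.02],
    [0,0.001,-0.04],
    [0,0.003,-0.06],
    [0,0.005,-0.08],
    [0,0.007,-0.1],
  ],
  angular=[
    [0.64,-8,0],
    [1.28,-16,0],
    [1.92,-24,0],
    [2.56,-32,0],
    [3.2,-40,0],
  ],
)

```text
clock: 8.0
position: [0.4703, 0.1801, 0.2523]
tool_rot: [-1.051, -0.04, -1.529]
force: [1.5, -0.1, 1.4]
grip_width: 0.0853
```

apply_moves(
  jaw=[1,1,1],
  translation=[
    [0,0,-0.02],
    [0,0,-0.04],
    [0,0,-0.05],
  ],
  angular=[
    [0.4,-5,0],
    [0.4,-5,0],
    [0.4,-5,0],
  ],
)

```text
clock: 8.3
position: [0.4798, 0.1777, 0.2266]
tool_rot: [-0.958, -0.048, -1.543]
force: [0.4, 0.4, 0.1]
grip_width: 0.0855
```

```bash
python3 - <<'E'
from workcell import observe,cams
import cv2,numpy as np
from h import *
from scipy.spatial.transform import Rotation as Ro
f=cams.grab_frame("wrist");im=f["pixels"][:,:,::-1].copy();K['w']=(f["mtx"],f["R"],f["t"])
o=observe();print(o["position"],o["qpos"].round(2));print(Ro.from_euler('xyz',o["tool_rot"]).as_matrix().round(3))
p=[.5685,.205,.0806]
d=.022*.7071;n=.006*.7071
# tongue upper face (normal +x+z): tip and root
q=lambda s,y,k:(-.0573-s*.7071+k*.7071,y,.0718+s*.7071+k*.7071)
P=proj('w',world(p,[q(.022,.026,.006),q(.022,-.026,.006),q(-.028,-.026,.006),q(-.028,.026,.006)]))
P2=proj('w',world(p,[(-.04,.08,.055),(-.04,-.08,.055),(.142,-.08,.032),(.142,.08,.032)]))
for a in(P,P2):cv2.polylines(im,[a.round().astype(np.int32)],True,(0,0,255),1)
print(P.round(),P2.round())
cv2.imwrite("pics/w2.png",im)
E
```

```text
[0.47948604 0.17771842 0.2253872 ] [-1.23  0.29  0.62  2.37  1.32  0.23 -1.89]
[[ 0.027  0.576  0.817]
 [-0.998 -0.023  0.05 ]
 [ 0.048 -0.817  0.574]]
[[231. 129.]
 [239. 198.]
 [260. 180.]
 [256. 120.]] [[241.  50.]
 [257. 235.]
 [379. 192.]
 [386.  56.]]
```

View pics/w2.png

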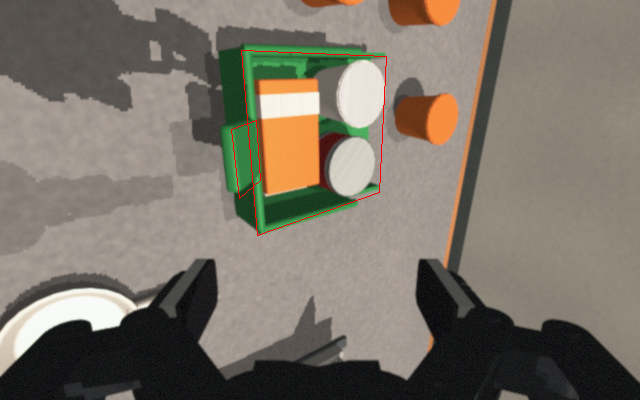

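The tray matches the prediction to a few millimetres; the handle at (228–256, 123–190) is about 3 mm further towards −x and +y. Joint 4 is near its limit this close in, so I move outward and lower while finishing the tilt.

apply_moves(
  jaw=[1,1,1],
  translation=[
    [0.03,0.01,0],
    [0.03,0.01,0],
    [0.03,0.01,0],
  ],
  angular=[
    [0,0,0],
    [0,0,0],
    [0,0,0],
  ],
)

```text
clock: 8.65
position: [0.5102, 0.1865, 0.2268]
tool_rot: [-0.96, -0.049, -1.545]
force: [0.0, -0.2, -0.3]
grip_width: 0.0854
```

```bash
cat >st.py <<'E'
from workcell import observe
import numpy as np
from scipy.spatial.transform import Rotation as Ro
o=observe();R=Ro.from_euler('xyz',o["tool_rot"]);print(o["position"].round(4),o["qpos"].round(2),o["clock"],o["force"].round(1),o["grip_width"])
print(R.as_matrix().round(3).tolist())
c,s=np.cos(.0806),np.sin(.0806);a=2**-.5
T=np.array([[s,c*a,c*a],[-c,s*a,s*a],[0,-a,a]]);print('to 45:',(Ro.from_matrix(T)*R.inv()).as_rotvec(degrees=True).round(1))
E
python3 st.py
```

```text
[0.5102 0.1865 0.2268] [-1.15  0.33  0.57  2.29  1.19  0.21 -1.73] 8.65 [ 0.  -0.2 -0.3] 0.08536177965348123
[[0.026, 0.574, 0.818], [-0.998, -0.025, 0.049], [0.049, -0.818, 0.573]]
to 45: [ 3.3 -9.8  3.4]
```

apply_moves(
  jaw=[1,1,1,1,1],
  translation=[
    [-0.005,0.005,-0.03],
    [-0.01,0.01,-0.06],
    [-0.015,0.014,-0.09],
    [-0.02,0.014,-0.1],
    [-0.02,0.014,-0.1],
  ],
  angular=[
    [1,-3,1],
    [2,-6,2],
    [3.3,-9.8,3.4],
    [3.3,-9.8,3.4],
    [3.3,-9.8,3.4],
  ],
)

```text
clock: 9.15
position: [0.4913, 0.1614, 0.1455]
tool_rot: [-0.943, -0.184, -1.536]
force: [0.6, -0.5, -0.8]
grip_width: 0.0853
```

```bash
python3 st.py
```

```text
[0.4913 0.1614 0.1455] [-0.62  0.47 -0.15  2.37  1.75  0.59 -2.3 ] 9.15 [ 0.6 -0.5 -0.8] 0.08532059214819038
[[0.034, 0.593, 0.805], [-0.983, -0.127, 0.136], [0.182, -0.795, 0.578]]
to 45: [11.  -8.4  3.4]
```

The IK has drifted into a poor wrist branch, with j5 near 100°. I'll identify the kinematics from the recorded states to see which grasp poses are feasible.

```bash
cat >kin.py <<'E'
import numpy as np
from scipy.spatial.transform import Rotation as Ro
from scipy.optimize import least_squares
D=[([-1.31320345,0.52195498,-0.03628055,1.59991729,0.02122434,1.02111787,-0.11281552],[.20119587,.59144455,.24979554],[-1.5718,-.0001,-.32785]),
([-0.263,0.145,0.347,1.587,-0.053,1.419,1.721],[.4905,-.0744,.4738],[-1.571,0,.056]),
([-1.23,.29,.62,2.37,1.32,.23,-1.89],[.4795,.1777,.2254],[-.958,-.048,-1.543]),
([-1.15,.33,.57,2.29,1.19,.21,-1.73],[.5102,.1865,.2268],[-.96,-.049,-1.545]),
([-.62,.47,-.15,2.37,1.75,.59,-2.3],[.4913,.1614,.1455],[-.943,-.184,-1.536])]
LO=np.array([-2.91,-.3,-1.5,.17,-1.26,.16,-2.52]);HI=np.array([2.91,2.13,1.42,2.43,4.41,1.93,2.52])
z=lambda a:Ro.from_euler('z',a); y=lambda a:Ro.from_euler('y',a)
def fk(q,s,L,T):
    h,l1,l2,l3,e1,e2=L
    A=z(s[0]*q[0])*y(q[1]);p=np.array([0,0,h])
    A=A*z(s[1]*q[2]);p=p+A.apply([e1,0,l1]);A=A*y(q[3]);p=p+A.apply([e2,0,l2])
    A=A*z(s[2]*q[4])*y(q[5]);p=p+A.apply([0,0,l3]);A=A*z(s[3]*q[6])
    return p,A*T
E
python3 - <<'E'
from kin import *
import itertools,json
res=[]
for s in itertools.product([1,-1],repeat=4):
    E=[fk(q,s,[0]*6,Ro.identity())[1].inv()*Ro.from_euler('xyz',r) for q,p,r in D]
    T=Ro.concatenate(E).mean();err=max((T.inv()*e).magnitude() for e in E)
    res.append((err,s,T))
res.sort(key=lambda r:r[0]);err,s,T=res[0];print(err,res[1][0],s,T.as_rotvec(degrees=True).round(1))
f=lambda L:np.concatenate([fk(q,s,L,T)[0]-p for q,p,r in D])
r=least_squares(f,[.3,.4,.4,.2,0,0]);print(r.x.round(3),abs(r.fun).max())
json.dump([s,r.x.tolist(),T.as_rotvec().tolist()],open('k.json','w'))
E
```

```text
0.008764949686123062 0.7928577524818687 (-1, -1, -1, -1) [ 69.4 -69.1 -69.2]
[ 0.477  0.53   0.482  0.432 -0.048  0.03 ] 0.05902941457739644
```

The rotation model fits, and it shows that a 45° forward tilt this close in would need a wrist flip. I'll use a simpler grasp:
- Pinch the tongue across its 52 mm width, with the jaws along the tray's y axis.
- Keep the tool nearly vertical, tilted about 15° forward.
- Grip hard.

First I unwind upward.

```bash
cat >st.py <<'E'
import sys
from workcell import observe
import numpy as np
from scipy.spatial.transform import Rotation as Ro
o=observe();R=Ro.from_euler('xyz',o["tool_rot"]);print(o["position"].round(4),o["qpos"].round(2),o["clock"],o["force"].round(1),o["moment"].round(2),round(o["grip_width"],4))
for a in sys.argv[1:]:
    yaw,tilt=map(float,a.split(','))   # tilt fwd deg, heading 4.6
    h=np.radians(4.6)
    T=Ro.from_rotvec(np.radians(-tilt)*np.array([-np.sin(h),np.cos(h),0]))*Ro.from_euler('xyz',[-90,0,yaw],degrees=True)
    print(a,(T*R.inv()).as_rotvec(degrees=True).round(1))
E
python3 st.py -85.4,20 -85.4,0
```

```text
[0.4913 0.1614 0.1455] [-0.62  0.47 -0.15  2.37  1.75  0.59 -2.3 ] 9.15 [ 0.6 -0.5 -0.8] [ 0.07  0.62 -0.01] 0.0853
-85.4,20 [ 9.5 16.5  1.1]
-85.4,0 [ 8.1 36.4 -0.8]
```

apply_moves(
  jaw=[1,1,1,1,1],
  translation=[
    [0,0.005,0.03],
    [0,0.01,0.06],
    [0,0.02,0.09],
    [0,0.03,0.12],
    [0,0.035,0.15],
  ],
  angular=[
    [1.6,7.3,0],
    [3.2,14.6,0],
    [4.9,21.9,-0.5],
    [6.5,29,-0.7],
    [8.1,36.4,-0.8],
  ],
)

```text
clock: 9.65
position: [0.4975, 0.1614, 0.2191]
tool_rot: [-1.183, -0.183, -1.548]
force: [0.8, -0.5, -0.6]
grip_width: 0.0855
```

apply_moves(
  jaw=[1,1,1,1,1],
  translation=[
    [0,0,0.02],
    [0,0,0.04],
    [0,0,0.05],
    [0,0,0.05],
    [0,0,0.05],
  ],
  angular=[
    [0,0,8],
    [0,0,16],
    [0,0,24],
    [0,0,32],
    [0,0,40],
  ],
)

```text
clock: 10.15
position: [0.4978, 0.161, 0.269]
tool_rot: [-1.181, -0.184, -0.913]
force: [0.2, 0.6, -0.7]
grip_width: 0.0855
```

```bash
python3 st.py 4.6,0 4.6,15
```

```text
[0.4978 0.161  0.269 ] [-0.13  0.19 -0.4   2.16  0.45  0.43 -0.19] 10.15 [ 0.2  0.6 -0.7] [-0.12  0.49 -0.04] 0.0855
4.6,0 [-16.8  19.2  54. ]
4.6,15 [-22.5   4.9  51.3]
```

apply_moves(
  jaw=[1,1,1,1,1],
  translation=[
    [0,0.01,0],
    [0,0.02,0],
    [0.0,0.03,0],
    [0.0,0.04,0],
    [0.0,0.042,0],
  ],
  angular=[
    [-2.1,2.4,6.7],
    [-4.2,4.8,13.5],
    [-6.3,7.2,20.2],
    [-8.4,9.6,27],
    [-10.5,12,33.7],
  ],
)

```text
clock: 10.65
position: [0.4974, 0.204, 0.2685]
tool_rot: [-1.452, -0.112, -0.28]
force: [-0.7, -0.8, -0.5]
grip_width: 0.0852
```

```bash
python3 st.py 4.6,0 4.6,15
```

```text
[0.4974 0.204  0.2685] [ 0.    0.34 -0.63  1.91  0.28  0.81  0.54] 10.65 [-0.7 -0.8 -0.5] [-0.17  0.19  0.  ] 0.0852
4.6,0 [-6.1  7.1 20.2]
4.6,15 [-7.5 -7.9 19.3]
```

apply_moves(
  jaw=[1,1,1,1,1],
  translation=[
    [0,0,-0.02],
    [0,0,-0.05],
    [0.002,0,-0.08],
    [0.003,0,-0.1],
    [0.003,0,-0.1],
  ],
  angular=[
    [-2.5,-2.6,6.4],
    [-5,-5.2,12.9],
    [-7.5,-7.9,19.3],
    [-7.5,-7.9,19.3],
    [-7.5,-7.9,19.3],
  ],
)

```text
clock: 11.15
position: [0.4996, 0.2028, 0.1661]
tool_rot: [-1.57, -0.261, 0.075]
force: [-0.1, 0.3, 1.1]
grip_width: 0.0853
```

```bash
python3 st.py 4.6,15
python3 - <<'E'
from workcell import observe,cams
import cv2,numpy as np
from h import *
from scipy.spatial.transform import Rotation as Ro
f=cams.grab_frame("wrist");im=f["pixels"][:,:,::-1].copy();K['w']=(f["mtx"],f["R"],f["t"])
p=[.5655,.208,.0806]
q=lambda s,y,k:(-.0573-s*.7071+k*.7071,y,.0718+s*.7071+k*.7071)
P=proj('w',world(p,[q(.022,.026,.006),q(.022,-.026,.006),q(-.028,-.026,.006),q(-.028,.026,.006)]))
P2=proj('w',world(p,[(-.04,.08,.055),(-.04,-.08,.055),(.142,-.08,.032),(.142,.08,.032)]))
for a in(P,P2):cv2.polylines(im,[a.round().astype(np.int32)],True,(0,0,255),1)
print(P.round().tolist())
cv2.imwrite("pics/w3.png",im)
E
```

```text
[0.4996 0.2028 0.1661] [-0.17  0.45 -0.5   2.08  0.71  0.54  0.44] 11.15 [-0.1  0.3  1.1] [-0.02  0.25 -0.06] 0.0853
4.6,15 [-0.  -0.1  0.3]
[[360.0, 190.0], [273.0, 191.0], [282.0, 209.0], [352.0, 209.0]]
```

View pics/w3.png

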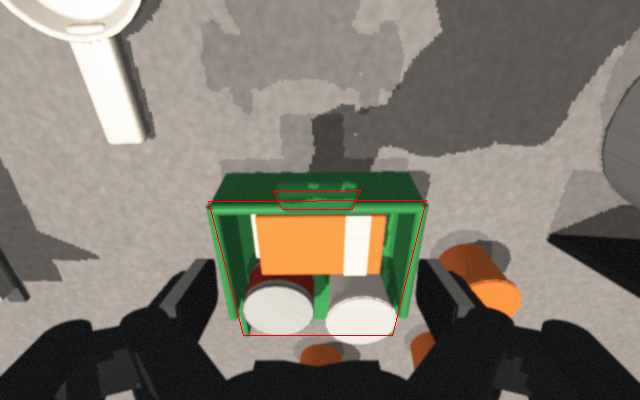

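The overlay agrees to about 2 mm. I descend over the tongue and grip at 120 N.

apply_moves(
  jaw=[1,1,0.6,0.3,0.1],
  translation=[
    [0.003,0,-0.045],
    [0.005,0,-0.089],
    [0.005,0,-0.089],
    [0.005,0,-0.089],
    [0.005,0,-0.089],
  ],
  angular=[
    [0,0,0],
    [0,0,0],
    [0,0,0],
    [0,0,0],
    [0,0,0],
  ],
  newtons=40,
)

```text
clock: 11.7
position: [0.5071, 0.2038, 0.0814]
tool_rot: [-1.567, -0.267, 0.072]
force: [-1.2, 0.1, -0.9]
grip_width: 0.0509
```

apply_moves(
  jaw=[-0.5,-0.5,-0.5,-0.5,-0.5],
  translation=[
    [0,0,0],
    [0,0,0],
    [0,0,0],
    [0,0,0],
    [0,0,0],
  ],
  angular=[
    [0,0,0],
    [0,0,0],
    [0,0,0],
    [0,0,0],
    [0,0,0],
  ],
  newtons=120,
)

```text
clock: 12.2
position: [0.5071, 0.2038, 0.0817]
tool_rot: [-1.566, -0.268, 0.072]
force: [-6.3, 1.7, 10.8]
grip_width: 0.0494
```

apply_moves(
  jaw=[-0.5,-0.5,-0.5,-0.5],
  translation=[
    [0,0,0],
    [0,0,0.005],
    [0,0,0.01],
    [0,0,0.02],
  ],
  angular=[
    [0,0,0],
    [0,0,0],
    [0,0,0],
    [0,0,0],
  ],
)

```text
clock: 12.6
position: [0.5061, 0.2029, 0.0997]
tool_rot: [-1.568, -0.264, 0.072]
force: [-0.9, -0.5, -3.9]
grip_width: 0.0496
```

```bash
python3 st.py
python3 - <<'E'
from workcell import cams
import cv2
f=cams.grab_frame("wrist");cv2.imwrite("pics/w4.png",f["pixels"][:,:,::-1])
E
```

```text
[0.5061 0.2029 0.0997] [-0.28  0.56 -0.36  2.11  0.91  0.4   0.24] 12.6 [-0.9 -0.5 -3.9] [-0.13  0.87 -0.02] 0.0496
```

View pics/w4.png

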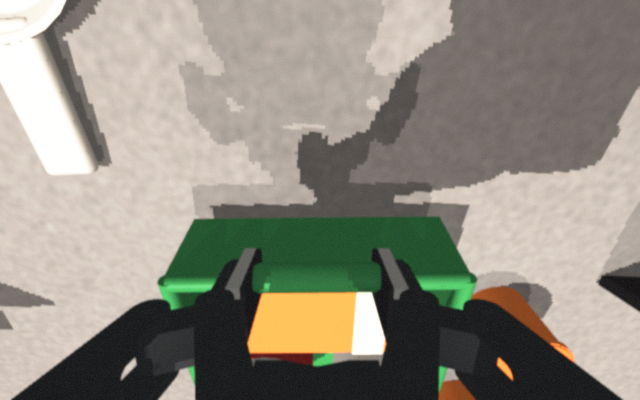

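The tray is gripped and lifted: the wrist carries 3.9 N, its full weight, and the empties are still aboard. Now I carry it high.

apply_moves(
  jaw=[-0.5,-0.5,-0.5,-0.5,-0.5],
  translation=[
    [0,0,0.02],
    [0,0,0.05],
    [0,0,0.085],
    [0,0,0.12],
    [0,0,0.155],
  ],
  angular=[
    [0,0,0],
    [0,0,0],
    [0,0,0],
    [0,0,0],
    [0,0,0],
  ],
)

```text
clock: 13.15
position: [0.5055, 0.2029, 0.2556]
tool_rot: [-1.568, -0.264, 0.073]
force: [-0.1, 0.3, -4.3]
grip_width: 0.0499
```

apply_moves(
  jaw=[-0.5,-0.5,-0.5,-0.5,-0.5],
  translation=[
    [-0.002,-0.01,0.04],
    [-0.005,-0.025,0.08],
    [-0.01,-0.045,0.12],
    [-0.015,-0.07,0.16],
    [-0.02,-0.1,0.2],
  ],
  angular=[
    [0,0,0],
    [0,0,0],
    [0,0,0],
    [0,0,0],
    [0,0,0],
  ],
)

```text
clock: 13.65
position: [0.4847, 0.1032, 0.4556]
tool_rot: [-1.568, -0.264, 0.075]
force: [1.9, -0.9, -4.3]
grip_width: 0.0495
```

```bash
python3 st.py 4.6,15
```

```text
[0.4847 0.1032 0.4556] [ 0.28  0.03 -0.67  1.77  0.11  1.09  1.22] 13.65 [ 1.9 -0.9 -4.3] [-0.23  0.79 -0.13] 0.0495
4.6,15 [-0.2  0.1  0.3]
```

apply_moves(
  jaw=[-0.5,-0.5,-0.5,-0.5,-0.5],
  translation=[
    [-0.005,-0.04,0.01],
    [-0.01,-0.08,0.02],
    [-0.015,-0.12,0.03],
    [-0.02,-0.16,0.035],
    [-0.025,-0.2,0.035],
  ],
  angular=[
    [0,0,0],
    [0,0,0],
    [0,0,0],
    [0,0,0],
    [0,0,0],
  ],
)

```text
clock: 14.15
position: [0.46, -0.0978, 0.4898]
tool_rot: [-1.569, -0.266, 0.073]
force: [1.4, -0.2, -3.4]
grip_width: 0.0495
```

apply_moves(
  jaw=[-0.5,-0.5,-0.5,-0.5,-0.5],
  translation=[
    [-0.01,-0.04,0],
    [-0.02,-0.08,0],
    [-0.03,-0.115,0],
    [-0.038,-0.145,0],
    [-0.042,-0.165,0],
  ],
  angular=[
    [0,0,0],
    [0,0,0],
    [0,0,0],
    [0,0,0],
    [0,0,0],
  ],
)

```text
clock: 14.65
position: [0.4176, -0.2633, 0.4889]
tool_rot: [-1.568, -0.264, 0.071]
force: [0.5, 0.4, -3.8]
grip_width: 0.0495
```

```bash
python3 st.py 4.6,15
python3 - <<'E'
from workcell import cams
import cv2,numpy as np
a=cams.grab_frame("scene")["pixels"][170:360,220:440,::-1];b=cams.grab_frame("top")["pixels"][130:320,310:490,::-1]
cv2.imwrite("pics/over.png",cv2.resize(np.hstack([a,b]),None,fx=2,fy=2))
E
```

```text
[ 0.4176 -0.2633  0.4889] [ 0.72  0.03 -0.19  1.69 -0.16  1.21  2.22] 14.65 [ 0.5  0.4 -3.8] [ 0.04  0.83 -0.03] 0.0495
4.6,15 [-0.2  0.1  0.5]
```

View pics/over.png

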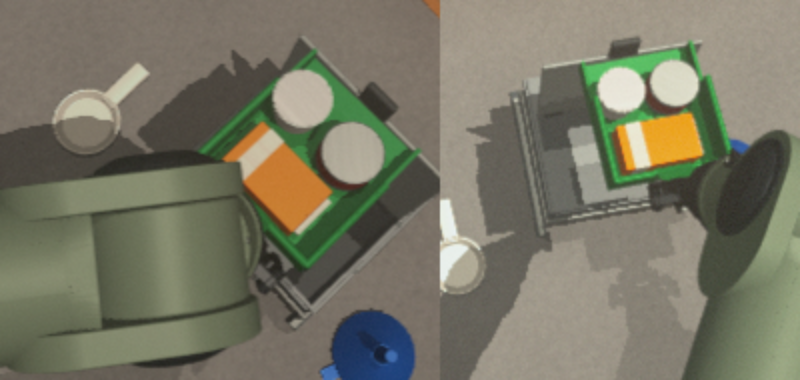

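The tray is over the mouth and all three empties are aboard. I tip it while drawing back and lowering.

apply_moves(
  jaw=[-0.5,-0.5,-0.5,-0.5,-0.5],
  translation=[
    [-0.005,0,-0.005],
    [-0.01,-0.002,-0.02],
    [-0.015,-0.004,-0.04],
    [-0.02,-0.005,-0.06],
    [-0.02,-0.005,-0.08],
  ],
  angular=[
    [-0.4,5,0],
    [-0.8,10,0],
    [-1.3,16,0],
    [-1.8,22,0],
    [-2.2,28,0],
  ],
)

```text
clock: 15.25
position: [0.3986, -0.2661, 0.4088]
tool_rot: [-1.571, 0.229, 0.073]
force: [0.2, -0.8, -3.8]
grip_width: 0.0495
```

apply_moves(
  jaw=[-0.5,-0.5,-0.5,-0.5,-0.5],
  translation=[
    [0.005,0,0],
    [0.015,0,0],
    [0.025,0,0],
    [0.035,0,0],
    [0.045,0,-0.005],
  ],
  angular=[
    [-0.5,6,0],
    [-1,12,0],
    [-1.4,18,0],
    [-1.9,24,0],
    [-2.4,30,0],
  ],
)

```text
clock: 15.75
position: [0.4392, -0.2663, 0.4017]
tool_rot: [-1.559, 0.696, 0.084]
force: [0.1, -0.5, -4.6]
grip_width: 0.0494
```

```bash
python3 st.py 4.6,-43
```

```text
[ 0.4392 -0.2663  0.4017] [ 0.32  0.56 -0.05  1.32  0.25  1.92  1.93] 15.75 [ 0.1 -0.5 -4.6] [ 0.03 -1.1  -0.01] 0.0494
4.6,-43 [-0.8  3.1  0.2]
```

apply_moves(
  jaw=[-0.5,-0.5,-0.5,-0.5,-0.5],
  translation=[
    [0,0,0],
    [0,0,0],
    [0,0,0],
    [0,0,0],
    [0,0,0],
  ],
  angular=[
    [0,3,0],
    [0,5,0],
    [0,5,0],
    [0,5,0],
    [0,5,0],
  ],
)

```text
clock: 16.25
position: [0.4377, -0.2677, 0.4028]
tool_rot: [-1.554, 0.779, 0.084]
force: [-0.5, -0.0, -3.4]
grip_width: 0.0493
```

apply_moves(
  jaw=[-0.5,-0.5,-0.5,-0.5,-0.5],
  translation=[
    [0,0,0],
    [0,0,0],
    [0,0,0],
    [0,0,0],
    [0,0,0],
  ],
  angular=[
    [0,0,0],
    [0,0,0],
    [0,0,0],
    [0,0,0],
    [0,0,0],
  ],
)

```text
clock: 16.75
position: [0.4373, -0.2684, 0.4027]
tool_rot: [-1.555, 0.78, 0.082]
force: [-0.3, -0.6, -1.9]
grip_width: 0.0499
```

```bash
python3 st.py 4.6,-45
python3 - <<'E'
from workcell import cams
import cv2,numpy as np
a=cams.grab_frame("scene")["pixels"][170:360,220:440,::-1];b=cams.grab_frame("top")["pixels"][130:320,310:490,::-1]
cv2.imwrite("pics/pour.png",cv2.resize(np.hstack([a,b]),None,fx=2,fy=2))
E
```

```text
[ 0.4373 -0.2684  0.4027] [0.07 0.63 0.38 1.31 0.15 1.93 2.11] 16.75 [-0.3 -0.6 -1.9] [ 0.01 -1.14 -0.01] 0.0499
4.6,-45 [-0.7  0.3  0.5]
```

View pics/pour.png

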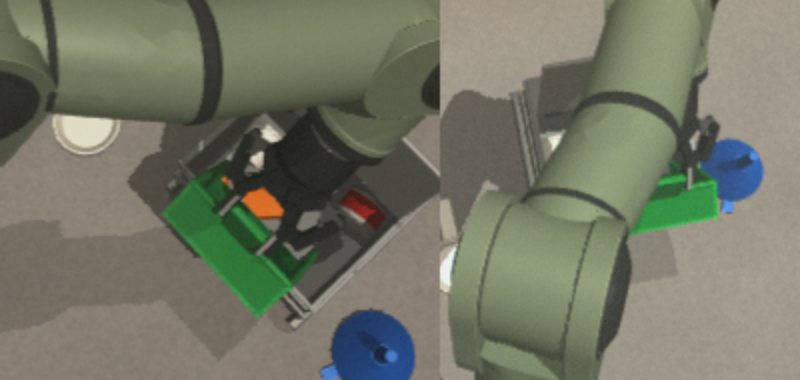

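apply_moves(
  jaw=[-0.5,-0.5,-0.5,-0.5,-0.5],
  translation=[
    [0,0,0],
    [0,0,0],
    [0,0,0],
    [0,0,0],
    [0,0,0],
  ],
  angular=[
    [0,0,0],
    [0,0,0],
    [0,0,0],
    [0,0,0],
    [0,0,0],
  ],
)

```text
clock: 17.35
position: [0.4374, -0.2683, 0.4027]
tool_rot: [-1.556, 0.78, 0.082]
force: [0.2, 0.1, -3.1]
grip_width: 0.0498
```

```bash
python3 st.py
python3 - <<'E'
from workcell import cams
import cv2,numpy as np
w=cams.grab_frame("wrist")["pixels"][:,:,::-1];a=cams.grab_frame("scene")["pixels"][225:325,280:420,::-1]
cv2.imwrite("pics/pour2.png",np.hstack([cv2.resize(w,(480,300)),cv2.resize(a,(308,300),interpolation=2)]))
E
```

```text
[ 0.4374 -0.2683  0.4027] [0.07 0.63 0.38 1.31 0.15 1.93 2.11] 17.35 [ 0.2  0.1 -3.1] [ 0.05 -1.17 -0.04] 0.0498
```

View pics/pour2.png

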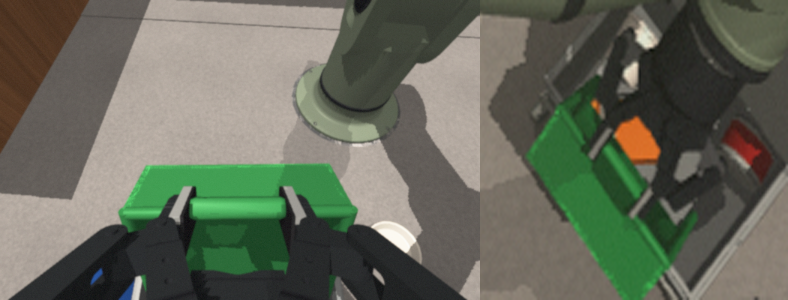

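In the wrist view the rear of the tray is empty. In the scene crop the red tin (745,150), the orange carton (637,140) and a white piece, the tub (640,40), all lie within the bin outline. I've now used 12 viewed pictures, so later checks are by colour and number. I lift and untip along the reverse path.

apply_moves(
  jaw=[-0.5,-0.5,-0.5,-0.5,-0.5],
  translation=[
    [-0.005,0,0.02],
    [-0.01,0,0.04],
    [-0.02,0,0.06],
    [-0.03,0,0.07],
    [-0.035,0,0.08],
  ],
  angular=[
    [0,0,0],
    [0.2,-5,0],
    [0.5,-12,0],
    [0.9,-19,0],
    [1.4,-26,0],
  ],
)

```text
clock: 17.95
position: [0.4018, -0.2684, 0.4836]
tool_rot: [-1.569, 0.32, 0.074]
force: [0.3, 0.0, -3.1]
grip_width: 0.0498
```

apply_moves(
  jaw=[-0.5,-0.5,-0.5,-0.5,-0.5],
  translation=[
    [0,0.01,0.005],
    [0,0.03,0.01],
    [0.005,0.06,0.01],
    [0.01,0.1,0.01],
    [0.015,0.145,0.01],
  ],
  angular=[
    [0.5,-7,0],
    [1,-14,0],
    [1.6,-21,0],
    [2.1,-28,0],
    [2.6,-33,0],
  ],
)

```text
clock: 18.45
position: [0.4164, -0.1227, 0.4932]
tool_rot: [-1.565, -0.258, 0.073]
force: [1.5, -0.3, -2.3]
grip_width: 0.0496
```

apply_moves(
  jaw=[-0.5,-0.5,-0.5,-0.5,-0.5],
  translation=[
    [0.01,0.045,0],
    [0.02,0.09,0],
    [0.03,0.135,0],
    [0.04,0.18,0],
    [0.045,0.22,0],
  ],
  angular=[
    [0,0,0],
    [0,0,0],
    [0,0,0],
    [0,0,0],
    [0,0,0],
  ],
)

```text
clock: 18.95
position: [0.4622, 0.0987, 0.4926]
tool_rot: [-1.567, -0.251, 0.076]
force: [1.0, -1.0, -2.9]
grip_width: 0.0496
```

```bash
python3 st.py 4.6,15
python3 - <<'E'
from workcell import cams,observe
import cv2,numpy as np
from h import *
import h
F=[]
for n,k in(("scene",'s'),("top",'t'),("wrist",'w')):
    f=cams.grab_frame(n);F.append(observe()["force"]);K[k]=(f["mtx"],f["R"],f["t"])
    im=f["pixels"];hsv=cv2.cvtColor(im,cv2.COLOR_RGB2HSV)
    masks={'orange':cv2.inRange(hsv,(7,150,90),(22,255,255)),'red':cv2.inRange(hsv,(0,150,50),(5,255,255))|cv2.inRange(hsv,(172,150,50),(180,255,255)),'white':cv2.inRange(hsv,(0,0,190),(180,40,255))}
    for c,m in masks.items():
        N,l,s,ct=cv2.connectedComponentsWithStats(m)
        for i in range(1,N):
            if s[i,4]>25 and s[i,4]<4000:
                R,t=f["R"],f["t"];d=R.T@np.linalg.inv(f["mtx"])@[*ct[i],1];o=-R.T@t;X=o+d*(.06-o[2])/d[2]
                if n!='wrist' and .3<X[0]<.9 and -.6<X[1]<.6: print(n,c,s[i,4],ct[i].round(),'xy@z.06',X[:2].round(3))
                if n=='wrist':print(n,c,s[i,4],ct[i].round())
print(np.mean(F,0))
p=[.5655,-.258,.0565];print('bin inner corners',world(p,[(-.115,.125,0),(-.115,-.125,0),(.115,.125,0),(.115,-.125,0)])[:,:2].round(3).tolist())
E
```

```text
[0.4622 0.0987 0.4926] [-0.43 -0.05  0.05  1.76  0.08  1.19  1.24] 18.95 [ 1.  -1.  -2.9] [-0.13  0.62 -0.04] 0.0496
4.6,15 [-0.2 -0.6  0.2]
scene orange 91 [328. 107.] xy@z.06 [0.807 0.229]
scene orange 505 [353. 268.] xy@z.06 [ 0.525 -0.238]
scene orange 67 [332. 266.] xy@z.06 [ 0.478 -0.193]
scene red 84 [400. 273.] xy@z.06 [ 0.622 -0.336]
scene white 113 [268. 235.] xy@z.06 [0.385 0.003]
scene white 118 [350. 242.] xy@z.06 [ 0.569 -0.171]
top orange 97 [256. 158.] xy@z.06 [0.803 0.231]
top orange 235 [223. 174.] xy@z.06 [0.752 0.361]
top orange 238 [225. 208.] xy@z.06 [0.62 0.36]
top orange 303 [387. 214.] xy@z.06 [ 0.526 -0.236]
top orange 43 [377. 228.] xy@z.06 [ 0.478 -0.191]
top red 33 [411. 187.] xy@z.06 [ 0.62  -0.343]
top white 163 [368. 205.] xy@z.06 [ 0.568 -0.172]
top white 71 [381. 225.] xy@z.06 [ 0.488 -0.209]
top white 1426 [175. 253.] xy@z.06 [0.473 0.551]
wrist orange 1634 [ 96. 105.]
wrist orange 1159 [449. 179.]
wrist red 716 [ 47. 156.]
wrist white 2053 [592.  11.]
wrist white 78 [167.  36.]
wrist white 44 [635.  40.]
wrist white 399 [73. 47.]
wrist white 238 [60. 57.]
wrist white 3445 [78. 92.]
wrist white 315 [133. 119.]
wrist white 61 [ 32. 150.]
wrist white 321 [ 38. 296.]
wrist white 1232 [627. 374.]
[-1.26169988  2.35102194 -3.38285506]
bin inner corners [[0.444, -0.14], [0.458, -0.389], [0.673, -0.127], [0.687, -0.376]]
```

All three empties triangulate consistently from both cameras inside the bin: carton (0.525,−0.238), tin (0.62,−0.34), tub (0.57,−0.17). I carry the tray back to its original spot. To check for slip in the grip, I compare the wrist image with the one taken at grasp.

apply_moves(
  jaw=[-0.5,-0.5,-0.5,-0.5,-0.5],
  translation=[
    [0.01,0.035,-0.02],
    [0.02,0.06,-0.06],
    [0.03,0.085,-0.105],
    [0.04,0.1,-0.15],
    [0.044,0.105,-0.195],
  ],
  angular=[
    [0,0,0],
    [0,-0.6,0],
    [0,-0.6,0],
    [0,-0.6,0],
    [0,-0.6,0],
  ],
)

```text
clock: 19.6
position: [0.5067, 0.2022, 0.2961]
tool_rot: [-1.567, -0.263, 0.076]
force: [0.4, 0.3, -2.8]
grip_width: 0.0496
```

apply_moves(
  jaw=[-0.5,-0.5,-0.5,-0.5,-0.5],
  translation=[
    [0,0,-0.045],
    [0,0,-0.09],
    [0,0,-0.135],
    [0,0,-0.165],
    [0,0,-0.175],
  ],
  angular=[
    [0,0,0],
    [0,0,0],
    [0,0,0],
    [0,0,0],
    [0,0,0],
  ],
)

```text
clock: 20.1
position: [0.5054, 0.2, 0.1202]
tool_rot: [-1.571, -0.259, 0.075]
force: [-0.1, 0.0, -2.7]
grip_width: 0.0497
```

```bash
python3 st.py 4.6,15
python3 - <<'E'
from workcell import cams
import cv2,numpy as np
w=cams.grab_frame("wrist")["pixels"][:,:,::-1].copy();o=cv2.imread("pics/w4.png");cv2.imwrite("pics/w5.png",w)
for im in(o,w):
    m=cv2.inRange(cv2.cvtColor(im,cv2.COLOR_BGR2HSV),(45,100,30),(80,255,255))
    print([(c,(np.flatnonzero(m[:,c])[[0,-1]]).tolist()) for c in(200,210,260,300,340,380,430,450)],[(r,np.flatnonzero(m[r])[[0,-1]].tolist()) for r in(230,250,280)])
E
```

```text
[0.5054 0.2    0.1202] [-0.6   0.51  0.05  2.12  0.31  0.3   0.8 ] 20.1 [-0.1  0.  -2.7] [-0.02  0.67  0.  ] 0.0497
4.6,15 [-0.  -0.2  0.3]
[(200, [220, 293]), (210, [220, 290]), (260, [219, 293]), (300, [218, 291]), (340, [218, 291]), (380, [218, 288]), (430, [218, 292]), (450, [238, 307])] [(230, [190, 445]), (250, [179, 455]), (280, [159, 475])]
[(200, [221, 293]), (210, [220, 290]), (260, [219, 360]), (300, [219, 364]), (340, [218, 362]), (380, [218, 366]), (430, [218, 292]), (450, [239, 307])] [(230, [190, 445]), (250, [179, 456]), (280, [159, 475])]
```

There is no slip: the edges agree within 1 px, and 2.7 N matches the empty tray. I lower gently.

apply_moves(
  jaw=[-0.5,-0.5,-0.5,-0.5],
  translation=[
    [0,0.002,-0.012],
    [0,0.002,-0.024],
    [0,0.002,-0.031],
    [0,0.002,-0.034],
  ],
  angular=[
    [0,-0.4,0],
    [0,-0.4,0],
    [0,-0.4,0],
    [0,-0.4,0],
  ],
)

```text
clock: 20.55
position: [0.5069, 0.2037, 0.0893]
tool_rot: [-1.568, -0.27, 0.075]
force: [0.8, -0.4, -2.7]
grip_width: 0.0495
```

apply_moves(
  jaw=[-0.5,-0.5,-0.5],
  translation=[
    [0,0,-0.001],
    [0,0,-0.002],
    [0,0,-0.002],
  ],
  angular=[
    [0,0,0],
    [0,0,0],
    [0,0,0],
  ],
)

```text
clock: 20.85
position: [0.5066, 0.2037, 0.0871]
tool_rot: [-1.568, -0.27, 0.075]
force: [-0.1, -0.2, -3.4]
grip_width: 0.0497
```

```bash
python3 st.py 4.6,15
```

```text
[0.5066 0.2037 0.0871] [-0.64  0.58  0.1   2.14  0.35  0.2   0.75] 20.85 [-0.1 -0.2 -3.4] [-0.05  0.63  0.01] 0.0497
4.6,15 [-0.2  0.4  0.2]
```

apply_moves(
  jaw=[-0.5,-0.5,-0.5],
  translation=[
    [0,0,-0.002],
    [0,0,-0.004],
    [0,0,-0.004],
  ],
  angular=[
    [0,0,0],
    [0,0,0],
    [0,0,0],
  ],
)

```text
clock: 21.15
position: [0.5062, 0.2036, 0.0824]
tool_rot: [-1.568, -0.269, 0.076]
force: [-0.3, -0.2, -1.9]
grip_width: 0.0493
```

apply_moves(
  jaw=[-0.5,-0.5,-0.5],
  translation=[
    [0,0,-0.001],
    [0,0,-0.0015],
    [0,0,-0.0015],
  ],
  angular=[
    [0,0,0],
    [0,0,0],
    [0,0,0],
  ],
)

```text
clock: 21.45
position: [0.5064, 0.2037, 0.0817]
tool_rot: [-1.568, -0.27, 0.075]
force: [-6.4, -1.6, 13.4]
grip_width: 0.0496
```

```bash
python3 st.py 4.6,15
```

```text
[0.5064 0.2037 0.0817] [-0.64  0.59  0.1   2.14  0.36  0.19  0.74] 21.45 [-6.4 -1.6 13.4] [-0.25  1.05 -0.04] 0.0496
4.6,15 [-0.2  0.4  0.2]
```

The tray is seated at exactly the grasp height. I ease off the pressure, release, and retreat back along the tongue.

apply_moves(
  jaw=[-0.5,-0.5,0.3,0.6,1],
  translation=[
    [0,0,0.0005],
    [0,0,0.0005],
    [0,0,0.0005],
    [0,0,0.0005],
    [0,0,0.0005],
  ],
  angular=[
    [0,0,0],
    [0,0,0],
    [0,0,0],
    [0,0,0],
    [0,0,0],
  ],
  newtons=20,
)

```text
clock: 21.95
position: [0.5065, 0.2038, 0.0817]
tool_rot: [-1.568, -0.269, 0.076]
force: [0.8, -0.4, 0.3]
grip_width: 0.0806
```

apply_moves(
  jaw=[1,1,1,1,1],
  translation=[
    [0,0,0],
    [0,0,0],
    [-0.005,0,0.02],
    [-0.01,0,0.05],
    [-0.01,0,0.1],
  ],
  angular=[
    [0,0,0],
    [0,0,0],
    [0,0,0],
    [0,0,0],
    [0,0,0],
  ],
)

```text
clock: 22.45
position: [0.4947, 0.2033, 0.1808]
tool_rot: [-1.57, -0.265, 0.077]
force: [1.5, -0.3, -0.2]
grip_width: 0.0854
```

apply_moves(
  jaw=[1,1,1,1,1],
  translation=[
    [0,0,0.04],
    [0,0,0.08],
    [0,0,0.12],
    [0,0,0.16],
    [0,0,0.2],
  ],
  angular=[
    [0,0,0],
    [0,0,0],
    [0,0,0],
    [0,0,0],
    [0,0,0],
  ],
)

```text
clock: 22.95
position: [0.496, 0.2034, 0.3836]
tool_rot: [-1.568, -0.27, 0.075]
force: [0.1, 0.0, -0.7]
grip_width: 0.0852
```

```bash
python3 st.py
python3 - <<'E'
from workcell import cams
import cv2,numpy as np
for n in("scene","top"):
    a=cams.grab_frame(n)["pixels"][:,:,::-1].copy();o=cv2.imread(f"pics/{n}0.png");cv2.imwrite(f"pics/{n}_end.png",a)
    for nm,im in(("before",o),("after",a)):
        hsv=cv2.cvtColor(im,cv2.COLOR_BGR2HSV)
        for c,lo,hi in(("green",(45,100,30),(80,255,255)),("blue",(100,150,50),(125,255,255))):
            m=cv2.inRange(hsv,lo,hi);N,l,s,ct=cv2.connectedComponentsWithStats(m);i=1+np.argmax(s[1:,4]);print(n,nm,c,s[i].tolist())
    R={"scene":{"pail":(155,60,90,80),"spoon":(245,200,52,50),"bin":(300,190,140,140)},"top":{"pail":(140,215,75,70),"spoon":(300,225,35,55),"bin":(340,145,105,105)}}[n]
    for k,(x,y,w,h) in R.items():
        print(n,k,"diff px",int((cv2.absdiff(a,o)[y:y+h,x:x+w].max(2)>40).sum()),"of",w*h)
E
```

```text
[0.496  0.2034 0.3836] [-0.51  0.13 -0.07  1.84  0.17  0.94  0.99] 22.95 [ 0.1  0.  -0.7] [-0.02  0.23 -0.  ] 0.0852
scene before green [252, 115, 72, 65, 893]
scene before blue [381, 326, 46, 42, 1276]
scene after green [251, 115, 73, 66, 2552]
scene after blue [381, 326, 46, 42, 1325]
scene pail diff px 3007 of 7200
scene spoon diff px 0 of 2600
scene bin diff px 6819 of 19600
top before green [242, 180, 49, 56, 658]
top before blue [453, 201, 18, 28, 232]
top after green [242, 180, 48, 55, 1319]
top after blue [445, 200, 26, 36, 391]
top pail diff px 465 of 5250
top spoon diff px 2 of 1925
top bin diff px 4402 of 11025
```

```bash
python3 - <<'E'
import cv2,numpy as np
from workcell import workorder,observe
a=cv2.imread("pics/scene_end.png")[190:350,280:460];b=cv2.imread("pics/lid.png")[1::3,1::3]
o=b.shape[:2];d=cv2.absdiff(a,b).max(2)>40;print("lid region diff",d[5:75,85:165].sum(),"tab",a[30,129],b[30,129])
t0,t1=cv2.imread("pics/top0.png"),cv2.imread("pics/top_end.png")
print("pail cap corr",cv2.matchTemplate(cv2.cvtColor(t1,6)[205:300,130:230],cv2.cvtColor(t0,6)[228:275,148:195],cv2.TM_CCOEFF_NORMED).max(), cv2.minMaxLoc(cv2.matchTemplate(cv2.cvtColor(t1,6)[205:300,130:230],cv2.cvtColor(t0,6)[228:275,148:195],cv2.TM_CCOEFF_NORMED))[3],"expect (18,23)")
print(workorder.job_done(),observe()["clock"])
E
```

```text
lid region diff 11 tab [45 49 54] [39 43 47]
pail cap corr 0.9822879 (18, 23) expect (18,23)
the job is handed in; nothing more can be done
the job is handed in; nothing more can be done
```

The job is done and handed in at about 23 s of the 67 s allowed. I opened the lid onto its stop, tipped the tray about 60° over the bin, and put it back down where it had stood. The tray was gripped across the width of its handle, because the arm could not reach the 45° approach along it.

**What my last checks showed:**
- **Lid:** open; its image region matches the picture taken just after opening.
- **Empties:** tin, tub and carton triangulate inside the bin from two cameras, at a height of about 60 mm.
- **Tray:** on the floor within a pixel or so of its starting outline. It did not slip in the grip and was released at grasp height, so it was not dropped.
- **Pail:** the cap has not moved.
- **Spoon rest:** unchanged.
- **Funnel:** same outline in the scene view. The top view's blue outline differs; I took that to be shadow and did not resolve it.
- **Gripper:** open and clear of everything, with almost no force on it.

**Not confirmed:**
- **Trivet:** I did not check it separately; the arm passed well above it.
- **Pail area in the scene view:** it differs from the first picture, probably because the arm and its shadow were in view.
- **Final scene by eye:** I had used all 12 picture views by then, so the end checks are by pixel comparison only.

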